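# Purge gas set and locked, sample paddle held in the chamber

## Robot

A 6-joint arm with a two-finger parallel gripper is mounted at the origin on the work surface. World frame = base frame: x ahead of the robot, y to its left, z up, the work surface at z = 0. Lengths are in m, angles in rad, forces in N, time in s.
With the tool pointing down it reaches from about 0.25 to 0.775 m from the base axis. Payload 4 kg.
Tool frame: the origin (TCP) lies at the centre of the arm's flange, where the gripper is bolted on; the fingertips stand 199 mm ahead of it and the grasp point (between the pads) lies 180 mm ahead of it; z points along the fingers, y is the line along which they close (so a half turn about z gives the same grasp; the last joint's range is limited). The gripper opens to 94 mm and grips with 3 to 60 N. Pads are 16 mm wide; open, the fingers measure 119 mm over their backs; the gripper's body (75 mm by 177 mm) begins 78 mm behind the grasp point.
Start: joints at [-1.348, 0.087, 1.371, -0, 1.684, -0.103], TCP at [0.176, -0.521, 0.405] pointing down, gripper open.
Joint ranges: [-3.1, 3.1], [-0.76, 2.03], [0.27, 2.55], [-1.08, 4.22], [0.17, 2.65], [-2.57, 2.57]. Speed limits (rad/s): [2.79, 2.79, 3.14, 3.14, 3.14, 3.14].

## Interface

Orientations are given as [roll, pitch, yaw] about the fixed x, y, z axes, in that order (R = Rz(yaw) Ry(pitch) Rx(roll)).
In Python, from bench import robot, eyes, models gives the robot as it stands.
- The arm moves only by the tool step_arm, never from a script. Its argument "commands" is a list that holds one entry, the list of rows, each a list of 7 numbers: the shift along the tool's x, y, z in mm, then the turn, a rotation vector about the tool's x, y, z in rad, then the finger opening in mm, from 0 to 94. In form: [[[tx, ty, tz, wx, wy, wz, gripper], ...]]. A call has 1 to 20 rows; each row shifts and turns the commanded pose from where the row before left it, along the tool's axes as they then stand; what a row does not reach is not made up. A row lasts 1/8 s, in which the tool goes at most 62.5 mm and 10.7 degrees, less where a joint would pass 70% of its speed; a pose out of reach is approached as far as the arm can. A call is refused whole if a number of a shift passes 62.5 or a number of a turn 0.188, either way. A call with a gripper value outside its range is refused whole. The fingers move at their own pace and stop on an object; the grip force is fixed at half the most. Time passes only in rows, so rows that do not move let the fingers close. It gives the time, the measured TCP pose, the force, the opening and the grip force at its end, in the units of the state.
- robot.get_obs(): the state, without advancing time (a new reading comes with each control period).
- eyes.snapshot(name): name is "side" or "top" or "wrist"; returns a dict with "color" (384x512x3 uint8, red, green, blue), "camera_matrix" (3x3 intrinsics, pixels), "eye" and "rotation" of the camera in the world; the wrist camera has in their place "tool_from_camera" (4x4, takes a point from camera to tool coordinates, whose origin is the TCP and whose axes are the flange's). Camera axes: x right, y up, looking along -z (the intrinsics and any distortion apply to the point x, -y, -z); pixel columns grow to the right and rows downward; lengths in m; the calibration is good to about 2 mm. A picture is of the moment at which its call begins: read the wrist's pose just before it. There is no depth.
- robot.close_job(): hands the job in; it is judged then, once.
Trained networks look in a picture, given as the dict that the camera call returned (one of the last four; its "shot" number tells which), for a name from the list of things; names that differ only in an ending like _2 or _b are one class to them, and where a whole thing is asked for, a point or a joint stands for the part that bears it (a point fixed in the world has none). Each returns a list of dicts, best first, with "confidence" (0 to 1); they miss things now and then, are a little off and sometimes report something else, mostly with a low value. They report only what shows in the picture. A call takes as long as a camera call. They do not tell look-alikes from the thing itself.
- models.masks_of(picture, query): "mask" (384x512 bool, what is visible of it) and "xy" ([column, row] in pixels, amid what is visible of it).
- models.tip_of(picture, query): "xy" ([column, row] in pixels: a listed point, or the origin of a listed thing).
The state is a dict: "time": time; "joint_positions": joint angles; "qvel": joint speeds; "joint_torque": joint torques, N m; "tool_pos": TCP position; "ee_rot": TCP orientation; "wrist_force": force on the tool from outside, world axes, zero at the start; "wrist_torque": the same for the moment, N m; "width": finger opening in m; "finger_force": force on a finger pad.
Only numpy, scipy, OpenCV 4.12 (cv2) and the standard library are available. Lean on these libraries where they do the work, as an engineer would, in place of code of your own. Each camera call takes 0.05 s, during which the arm holds its last target. There are 200 camera calls.

## Task

Turn the regulator knob on the gas panel until its pointer is on the white mark that faces the lock, and only then slide the fork lock fully home over the knob. Then lift the sample paddle out of its rack, pass its blade down through the narrow slot in the chamber lid without forcing it, and finish while still holding it there, upright in the gripper, with the sample disc level with the middle of the window, its flange clear of the lid and its foot clear of the floor. Leave the bottle, the jar and the spatula where they are.

Things in the scene. Friction and masses are not known exactly. Their poses are not given: they have to be found in the camera images.
- gas_panel: Grey regulator panel fixed on the bench, 195 x 90 x 25 mm thick. Origin on the bench directly under the knob axis; its x axis points from the knob to the lock (panel spans x -47 to +148 mm, y -45 to +45 mm), z up. The mark is a white line 18 x 4 mm on the panel beside the knob, on its +x axis.
- gas_knob (a joint): Angle of the regulator knob, rad; grows clockwise seen from above, range 0 to 2.2, stays where left (friction about 0.04 N m). The pointer is on the mark at 1.5 (bar along the panel's x axis, pointer toward the lock); it starts short of it, between 0.1 and 0.9.
- knob_grip (a point): Point on the vertical knob axis, 56 mm above the bench, at the height to grip the black bar. The bar is 48 mm long along this frame's x axis (turning with the knob), 10 mm thick along y, from 33 to 65 mm above the bench, on a skirt 52 mm in diameter whose top is at 33 mm. The white pointer is at the +x end.
- lock_slide (a joint): Travel of the steel fork lock, m: 0 = open (start), 0.035 = fully home, its two tines then straddling the knob's bar. It moves along the panel's -x, toward the knob; stays where left (friction about 2 N). It does not physically catch on a knob that is off the mark, but must not be slid then.
- lock_grip (a point): Centre of the upper part of the lock's upright steel grip tab, 66 mm above the bench (moves with the lock; 123 mm from the knob axis when open, 88 mm when home). Tab: 14 mm thick along the panel's x, 24 mm wide along y, top 82.5 mm above the bench, standing on a slide block whose top is 40 mm above the bench (tines' top 44.5 mm).
- rack: Grey fixed rack, 70 (x) x 100 (y) x 95 mm high, with one loose slot 12 x 36 mm (long along y) at the centre of its top. Origin at the centre of its underside.
- paddle_grip (a point): Centre of the black grip tab of the loose sample paddle (12 mm thick along its x, 30 mm wide along y, 54 mm tall, z up). Directly below the tab is a flange 24 x 50 x 6 mm whose underside is 33 mm below this point; below that a steel blade 6 mm thick (x), 30 mm wide (y), 85 mm long, with a rounded foot 118 mm below this point. About 0.12 kg. It hangs upright in the rack's slot by its flange; lift it by more than 90 mm to clear the rack.
- paddle_sample (a point): Centre of the dark round sample disc (18 mm across) on the paddle's blade, on its axis, 18 mm above the foot and 100 mm below paddle_grip.
- chamber: Grey fixed box 120 x 120 x 100 mm high with an aluminium lid and a window (60 x 44 mm, ringed) in its +x and -x faces, centred 50 mm above the bench. Origin at the centre of its underside. The slot in the lid is 8 mm (x) by 32 mm (y), long along the chamber's y, 2 mm more than the blade each way, lid 12 mm thick with a small chamfer; inside it is hollow, its floor 8 mm above the bench.
- slot_mouth (a point): Centre of the slot at the lid's top face, 100 mm above the bench; axes as the chamber's.
- hold_point (a point): Point on the slot's vertical axis inside the chamber, level with the middle of the windows, 50 mm above the bench: the sample disc's centre is to be held here. Axes as the chamber's.
- reagent_bottle: Bystander: amber bottle, 60 mm in diameter, 130 mm high, origin at the centre of its underside.
- vial_jar: Bystander: white jar, 48 mm in diameter, 60 mm high, origin at the centre of its underside.
- spatula: Bystander: narrow steel lab spatula 190 mm long, up to 14 mm wide and 6 mm thick, lying on the bench along its own x axis.
Mind the look-alikes: they are no part of the job. Leave any blue look-alike of the part that bears paddle_grip alone. Leave any blue look-alike of the rack alone.

How it is judged:
By the outcome, as a careful person would: the job done as asked, in the order asked, and still so for the second after the job is handed in, while the arm keeps its last pose, push and grip.
It also fails if it takes over 64 s, if anything falls off the work surface, if the arm or the gripper's body presses on something with over 40 N, if the wrist force passes 120 N, or if a joint passes its speed limit or range.

## Working session

There is one attempt and no reset: what is moved stays moved. The work goes in short steps, Python scripts to look and compute and a tool call to move; the robot and the scene stay as the last step left them, time stands still between calls to the robot, and variables do not carry over. Pictures are saved under pics/ and viewed, at most 10 in all, crops included, and the job is handed in when it is done.

Besides the shell and the picture viewer there is one more tool, called as name([rows], argument=value, ...), one row to a line, values as JSON. step_arm: Moves the arm, as the interface text tells. Its arguments: {"type":"object","properties":{"commands":{"type":"array"}},"required":["commands"]}

```bash
ls; mkdir -p pics
cat > h.py <<'E'
import numpy as np, cv2
from scipy.spatial.transform import Rotation as R
from bench import robot, eyes, models
def snap(n):
    o=robot.get_obs(); p=eyes.snapshot(n)
    if n=="wrist":
        T=np.eye(4); T[:3,:3]=R.from_euler('xyz',o['ee_rot']).as_matrix(); T[:3,3]=o['tool_pos']
        C=T@np.array(p['tool_from_camera']); p['eye']=C[:3,3]; p['rotation']=C[:3,:3]
    return p
def save(p,name): cv2.imwrite('pics/'+name,cv2.cvtColor(p['color'],cv2.COLOR_RGB2BGR))
def dist(p): 
    for k in p:
        if 'dist' in k: return np.array(p[k],float)
    return np.zeros(5)
def ray(p,xy):
    u=cv2.undistortPoints(np.array([[xy]],float),np.array(p['camera_matrix'],float),dist(p))[0,0]
    return np.array(p['eye']),np.array(p['rotation'])@np.array([u[0],-u[1],-1.])
def atz(p,xy,z):
    e,d=ray(p,xy); return e+d*(z-e[2])/d[2]
def proj(p,X):
    c=np.array(p['rotation']).T@(np.array(X)-p['eye']); c=np.array([c[0],-c[1],-c[2]])
    return cv2.projectPoints(c.reshape(1,1,3),np.zeros(3),np.zeros(3),np.array(p['camera_matrix'],float),dist(p))[0][0,0]
def tri(*rs):
    A=np.zeros((3,3));b=np.zeros(3)
    for e,d in rs:
        d=d/np.linalg.norm(d);P=np.eye(3)-np.outer(d,d);A+=P;b+=P@e
    return np.linalg.solve(A,b)
E
python3 - <<'E'
from h import *
np.set_printoptions(precision=4,suppress=True)
Z=dict(gas_panel=0,knob_grip=.056,lock_grip=.066,rack=0,paddle_grip=None,chamber=0,slot_mouth=.1,hold_point=.05,reagent_bottle=0,vial_jar=0,spatula=0)
for n in("top","side"):
    p=snap(n);save(p,n+'.png')
    print(n,[k for k in p],p['eye'],np.array(p['camera_matrix']).ravel())
    for q,z in Z.items():
        for t in models.tip_of(p,q)[:3]:
            zz=.128 if z is None else z
            print(q,np.round(t['xy'],1),round(t['confidence'],2),atz(p,t['xy'],zz))
E
```

```text
pics
top ['color', 'camera_matrix', 'eye', 'rotation', 'shot'] [ 0.3585 -0.0232  1.2872] [406.2421   0.     253.9719   0.     406.2421 190.5907   0.       0.
   1.    ]Traceback (most recent call last):
  File "<stdin>", line 10, in <module>
  File "h.py", line 19, in atz
    e,d=ray(p,xy); return e+d*(z-e[2])/d[2]
                                       ~^^^
IndexError: invalid index to scalar variable.
```

```bash
python3 - <<'E'
s=open('h.py').read()
s=s.replace("    return p\ndef save","    else: p['rotation']=R.from_euler('xyz',p['rotation']).as_matrix() if np.size(p['rotation'])==3 else np.array(p['rotation']).reshape(3,3)\n    return p\ndef save")
open('h.py','w').write(s)
E
python3 - <<'E'
from h import *
np.set_printoptions(precision=4,suppress=True)
Z=dict(gas_panel=0,knob_grip=.056,lock_grip=.066,rack=0,paddle_grip=.128,chamber=0,slot_mouth=.1,hold_point=.05,reagent_bottle=0,vial_jar=0,spatula=0)
for n in("top","side"):
    p=snap(n);save(p,n+'.png')
    print(n,p['eye'],p['rotation'].ravel())
    for q,z in Z.items():
        for t in models.tip_of(p,q)[:3]:
            print(q,np.round(t['xy'],1),round(t['confidence'],2),atz(p,t['xy'],z))
E
```

```text
top [ 0.3585 -0.0232  1.2872] [ 0.0121  0.9815 -0.1909 -0.9999  0.0141  0.0095  0.012   0.1908  0.9816]
gas_panel [142.4 244.6] 0.89 [0.4313 0.3123 0.    ]
knob_grip [139.5 242.2] 0.56 [0.4352 0.3068 0.056 ]
knob_grip [338.1 226.4] 0.39 [ 0.4907 -0.2924  0.056 ]
lock_grip [125.7 204.2] 0.63 [0.5484 0.3533 0.066 ]
rack [236.  205.5] 0.77 [0.5594 0.0214 0.    ]
rack [248.6 165.6] 0.75 [ 0.6918 -0.017   0.    ]
paddle_grip [236.3 239.6] 0.48 [0.4416 0.0141 0.128 ]
paddle_grip [239.8 200.8] 0.47 [0.5533 0.0063 0.128 ]
chamber [335.1 230.5] 0.66 [ 0.4835 -0.2947  0.    ]
slot_mouth [340.1 222.5] 0.74 [ 0.4975 -0.289   0.1   ]
reagent_bottle [352.5 157.5] 0.83 [ 0.7245 -0.3584  0.    ]
vial_jar [199.6 159. ] 0.76 [0.7116 0.1436 0.    ]
spatula [285.7 146.8] 0.62 [ 0.7576 -0.1385  0.    ]
side [ 0.4145 -0.7643  0.7256] [ 0.9662  0.1623 -0.2003 -0.2578  0.6103 -0.7491  0.0007  0.7754  0.6315]
gas_panel [173.7 163.9] 0.98 [0.4312 0.2954 0.    ]
knob_grip [168.9 146.9] 0.76 [0.4249 0.3112 0.056 ]
lock_grip [205.1 129.3] 0.69 [0.5514 0.3729 0.066 ]
rack [284.1 212.1] 0.91 [ 0.7023 -0.0154  0.    ]
rack [230.5 218.1] 0.84 [ 0.5538 -0.0009  0.    ]
paddle_grip [228.8 178.9] 0.58 [0.5559 0.0067 0.128 ]
chamber [230.4 313.5] 0.9 [ 0.4904 -0.2904  0.    ]
chamber [268.2 182.1] 0.2 [0.6984 0.1255 0.    ]
slot_mouth [230.1 315.6] 0.66 [ 0.4785 -0.3599  0.1   ]
slot_mouth [227.9 288.6] 0.56 [ 0.4871 -0.3004  0.1   ]
hold_point [229.4 303. ] 0.92 [ 0.4884 -0.2987  0.05  ]
vial_jar [268.7 178.1] 0.77 [0.7056 0.1443 0.    ]
spatula [318.5 238.3] 0.75 [ 0.756 -0.133  0.   ]
spatula [229.7 177.8] 0.71 [0.59   0.1766 0.    ]
```

View pics/top.png

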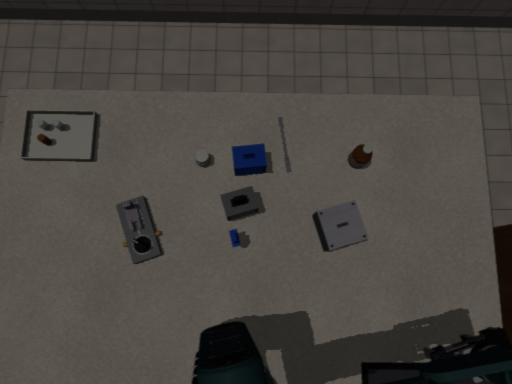

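View pics/side.png

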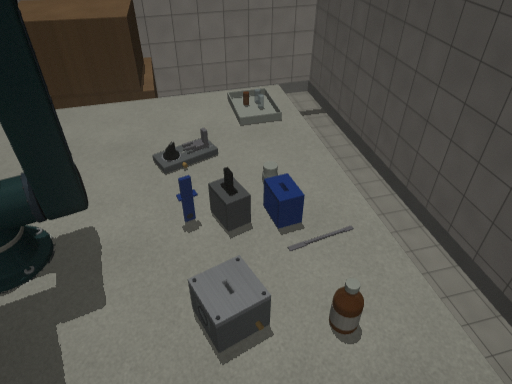

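```bash
cat >> h.py <<'E'
def plan(pos,yaw,rollpitch=(np.pi,0)):
    """print tool-frame shift (mm) and turn (rad, tool) to pose; tool down with given yaw"""
    o=robot.get_obs(); Rc=R.from_euler('xyz',o['ee_rot']); Rt=R.from_euler('xyz',[np.pi,0,yaw])
    w=(Rc.inv()*Rt).as_rotvec(); s=Rc.inv().apply(np.array(pos)-o['tool_pos'])*1000
    print('pos',np.round(o['tool_pos'],4),'rpy',np.round(o['ee_rot'],4),'t',round(o['time'],2),'w',round(o['width'],4))
    print('shift mm',np.round(s,1),'turn',np.round(w,4))
E
python3 - <<'E'
from h import *
o=robot.get_obs();print(o)
plan([.47,.31,.38],o['ee_rot'][2])
p=snap('wrist');print(p['tool_from_camera'])
E
```

```text
{'time': 1.3, 'joint_positions': array([-1.34809025e+00,  8.72111844e-02,  1.37070867e+00, -1.36230859e-05,
        1.68361396e+00, -1.03144262e-01]), 'qvel': array([ 6.27515886e-04,  1.20619750e-03,  6.81776244e-05,  2.95500259e-04,
       -5.38168629e-05,  1.19120844e-03]), 'joint_torque': array([ 3.64124635e-04, -3.40038586e+01, -3.02593124e+01,  7.18322326e-02,
        2.37397762e-02, -1.17098459e-06]), 'tool_pos': array([ 0.17603334, -0.52106723,  0.40469535]), 'ee_rot': array([3.14153553e+00, 1.95220184e-05, 3.25848805e-01]), 'wrist_force': array([0.01753946, 0.72375581, 0.15810922]), 'wrist_torque': array([-0.00222132, -0.00226808,  0.05556592]), 'finger_force': 0.0, 'width': 0.09401777830668723}
pos [ 0.176  -0.5211  0.4047] rpy [3.1415 0.     0.3258] t 1.3 w 0.094
shift mm [ 544.5 -693.2   24.6] turn [0.0001 0.     0.    ]
[[ 1.78962203e-04  9.62045343e-01  2.72889585e-01  7.92861559e-02]
 [ 9.99999702e-01 -3.76998559e-04  6.73267022e-04 -5.10806300e-04]
 [ 7.50592383e-04  2.72889383e-01 -9.62045124e-01  2.07996223e-02]
 [ 0.00000000e+00  0.00000000e+00  0.00000000e+00  1.00000000e+00]]
```

step_arm([
  [[30, -38.5, 1.5, 0, 0, 0, 94], [30, -38.5, 1.5, 0, 0, 0, 94], [30, -38.5, 1.5, 0, 0, 0, 94], [30, -38.5, 1.5, 0, 0, 0, 94], [30, -38.5, 1.5, 0, 0, 0, 94], [30, -38.5, 1.5, 0, 0, 0, 94], [30, -38.5, 1.5, 0, 0, 0, 94], [30, -38.5, 1.5, 0, 0, 0, 94], [30, -38.5, 1.5, 0, 0, 0, 94], [30, -38.5, 1.5, 0, 0, 0, 94], [30, -38.5, 1.5, 0, 0, 0, 94], [30, -38.5, 1.5, 0, 0, 0, 94], [30, -38.5, 1.5, 0, 0, 0, 94], [30, -38.5, 1.5, 0, 0, 0, 94], [30, -38.5, 1.5, 0, 0, 0, 94], [30, -38.5, 1.5, 0, 0, 0, 94], [30, -38.5, 1.5, 0, 0, 0, 94], [30, -38.5, 1.5, 0, 0, 0, 94]],
])

```text
time: 3.6
tool_pos: [0.4661, 0.31, 0.3776]
ee_rot: [3.141, -0.0, 0.326]
wrist_force: [0.2, -0.1, 0.5]
width: 0.0939
finger_force: 0.0
```

step_arm([
  [[0, 0, 0, 0, 0, -0.15, 26], [0, 0, 0, 0, 0, -0.15, 26], [0, 0, 0, 0, 0, -0.15, 26], [0, 0, 0, 0, 0, -0.15, 26], [0, 0, 0, 0, 0, -0.15, 26], [0, 0, 0, 0, 0, -0.15, 26], [0, 0, 0, 0, 0, 0, 26], [0, 0, 0, 0, 0, 0, 26]],
])

```text
time: 4.6
tool_pos: [0.4658, 0.3083, 0.3776]
ee_rot: [3.142, 0.0, 1.224]
wrist_force: [0.7, 0.3, 0.8]
width: 0.0264
finger_force: 0.0
```

Run:
```python
from h import *
np.set_printoptions(precision=4,suppress=True)
p=snap('wrist');save(p,'w1.png')
for q,z in dict(gas_panel=0,knob_grip=.056,lock_grip=.066).items():
    for t in models.tip_of(p,q)[:2]: print(q,np.round(t['xy'],1),round(t['confidence'],2),atz(p,t['xy'],z))
m=models.masks_of(p,'gas_panel')
print([ (x['confidence'],x['xy'],x['mask'].sum()) for x in m[:2]])
plan([.432,.31,.3],1.2)
```

```text
gas_panel [228.8 186.1] 0.56 [0.4271 0.3075 0.    ]
knob_grip [226.4 196.8] 0.96 [0.4299 0.3083 0.056 ]
lock_grip [312.4 132.7] 0.67 [0.5442 0.3461 0.066 ]
[(0.88, [264.7, 159.6], np.int64(10953))]
pos [0.4658 0.3083 0.3776] rpy [-3.1416  0.0002  1.2251] t 4.85 w 0.0258
shift mm [ -9.8 -32.4  77.6] turn [-0.      0.0002  0.0251]
```

View pics/w1.png

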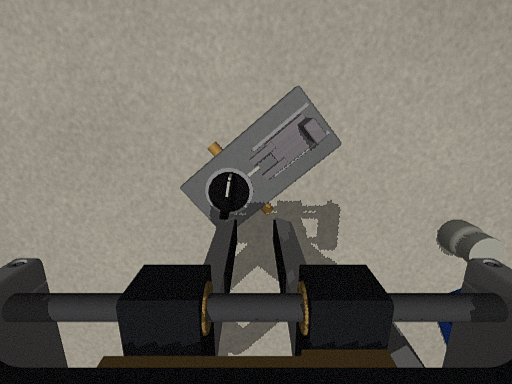

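Run:
```python
from h import *
np.set_printoptions(precision=4,suppress=True)
p=snap('wrist')
c=[atz(p,q,.025)[:2] for q in [(298,86),(341,141),(181,188)]]
print(c, np.linalg.norm(c[0]-c[1]),np.linalg.norm(c[0]-c[2]))
v=c[0]-c[2];print('yaw edge',np.arctan2(v[1],v[0])); v=c[0]-c[1];print('yaw perp',np.arctan2(v[1],v[0])-np.pi/2)
a=np.arctan2(v[1],v[0])-np.pi/2
u=np.array([np.cos(a),np.sin(a)]);w=np.array([-u[1],u[0]])
print('knob from corner',c[0]-.148*u-.045*w, c[2]+.047*u-.045*w, c[1]-.148*u+.045*w)
m=max(models.masks_of(p,'gas_panel'),key=lambda x:x['confidence'])['mask']
g=p['color'].astype(int)
# white pointer near the knob
r=g[165:225,205:255]; ys,xs=np.where(r.min(2)>170); print(len(xs))
P=np.array([atz(p,(x+205,y+165),.065)[:2] for x,y in zip(xs,ys)]); cen=P.mean(0)
d=np.linalg.svd(P-cen)[2][0]; print('pointer',cen,np.arctan2(d[1],d[0]),P.min(0),P.max(0))
# dark skirt/bar
ys,xs=np.where((g[155:225,195:260].max(2)<28)); print(len(xs),xs.min()+195,xs.max()+195,ys.min()+155,ys.max()+155)
k=cv2.cvtColor(p['color'][140:240,180:350],cv2.COLOR_RGB2BGR);cv2.imwrite('pics/k1.png',cv2.resize(k,None,fx=4.5,fy=4.5,interpolation=2))
```

```text
[array([0.5507, 0.3974]), array([0.5815, 0.3195]), array([0.373 , 0.3312])] 0.08381638446066379 0.18964710841549018
yaw edge 0.35654653493190275
yaw perp 0.37628343155526767
knob from corner [0.4296 0.3012] [0.4332 0.3067] [0.4273 0.3069]
4
pointer [0.4401 0.3253] -2.0384893924796095 [0.4373 0.3196] [0.4426 0.33  ]
1197 209 248 172 224
```

View pics/k1.png

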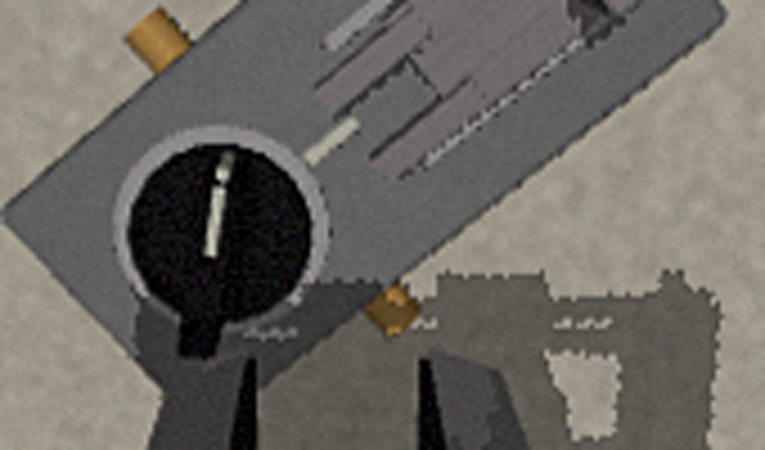

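Run:
```python
from h import *
np.set_printoptions(precision=4,suppress=True)
p=snap('wrist')
f=lambda x,y,z:atz(p,(180+x/4.5,140+y/4.5),z)[:2]
A=lambda v:np.arctan2(v[1],v[0])
print('mark',f(310,160,.025),f(357,125,.025),A(f(357,125,.025)-f(310,160,.025)))
print('ptr',f(211,255,.065),f(221,185,.065),A(f(221,185,.065)-f(211,255,.065)))
print('skirt black centre',f(220,236,.033), 'diam',np.linalg.norm(f(130,230,.033)-f(311,230,.033)))
print('bar end bottom',f(193,357,.06),f(200,357,.065))
e,d=ray(p,(180+161/4.5,140+45/4.5))
t=f(418-0,125-0,.025)
```

```text
mark [0.4607 0.3171] [0.4765 0.322 ] 0.3034017101071862
ptr [0.4324 0.3105] [0.4414 0.3266] 1.06221177588318
skirt black centre [0.4303 0.3068] diam 0.050571181377211526
bar end bottom [0.4167 0.2846] [0.4196 0.2857]
```

Run:
```python
from h import *
plan([.4305,.3075,.290],1.07)
```

```text
pos [0.4658 0.3083 0.3776] rpy [3.1415e+00 1.0000e-04 1.2255e+00] t 5.0 w 0.0261
shift mm [-12.7 -33.   87.6] turn [1.000e-04 1.000e-04 1.555e-01]
```

step_arm([
  [[-4.3, -11, 29, 0, 0, 0, 26], [-4.2, -11, 29, 0, 0, 0, 26], [-4.2, -11, 29.6, 0, 0, 0, 26], [0, 0, 0, 0, 0, 0.155, 26], [0, 0, 0, 0, 0, 0, 26], [0, 0, 0, 0, 0, 0, 26]],
])

```text
time: 5.75
tool_pos: [0.4308, 0.3076, 0.2907]
ee_rot: [3.141, -0.001, 1.073]
wrist_force: [-0.7, 0.5, -0.6]
width: 0.026
finger_force: 0.0
```

Run:
```python
from h import *
np.set_printoptions(precision=4,suppress=True)
p=snap('wrist');save(p,'w2.png')
for q,z in dict(gas_panel=0,knob_grip=.056,lock_grip=.066).items():
    for t in models.tip_of(p,q)[:2]: print(q,np.round(t['xy'],1),round(t['confidence'],2),atz(p,t['xy'],z))
plan([.4305,.3075,.237],1.07)
```

```text
gas_panel [254.  195.8] 0.64 [0.4291 0.3069 0.    ]
knob_grip [252.6 216.9] 0.71 [0.4272 0.3057 0.056 ]
lock_grip [366.4 100.7] 0.98 [0.5444 0.3485 0.066 ]
pos [0.4307 0.3076 0.2905] rpy [ 3.141  -0.0007  1.0714] t 5.95 w 0.0257
shift mm [-0.2 -0.2 53.5] turn [ 0.0006 -0.0007  0.0014]
```

View pics/w2.png

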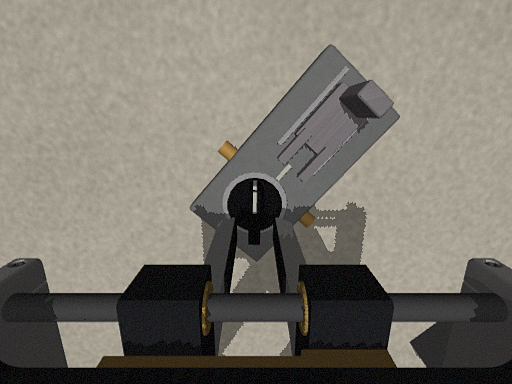

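step_arm([
  [[0, 0, 18, 0, 0, 0, 26], [0, 0, 18, 0, 0, 0, 26], [0, 0, 17.5, 0, 0, 0, 26], [0, 0, 0, 0, 0, 0, 26], [0, 0, 0, 0, 0, 0, 0], [0, 0, 0, 0, 0, 0, 0], [0, 0, 0, 0, 0, 0, 0], [0, 0, 0, 0, 0, 0, 0]],
])

```text
time: 6.95
tool_pos: [0.4305, 0.3076, 0.2369]
ee_rot: [3.141, -0.001, 1.071]
wrist_force: [-0.3, 0.7, 0.9]
width: 0.0097
finger_force: 30.0
```

Run:
```python
from h import *
np.set_printoptions(precision=4,suppress=True)
p=snap('wrist')
A=lambda v:np.arctan2(v[1],v[0])
o=robot.get_obs();print(o['tool_pos'],o['ee_rot'],o['width'],o['wrist_force'])
# edges of panel from mask, in world at z=.025
m=max(models.masks_of(p,'gas_panel'),key=lambda x:x['confidence'])
print(m['confidence'])
p0=p
for q,z in dict(lock_grip=.066).items():
    for t in models.tip_of(p,q)[:2]: print(q,np.round(t['xy'],1),round(t['confidence'],2),atz(p,t['xy'],z), A((atz(p,t['xy'],z)-o['tool_pos'])[:2]))
# mark: bright pixels
save(p,'w3.png')
```

```text
[0.4305 0.3076 0.2369] [ 3.1414 -0.0005  1.0708] 0.0099778087040535 [-0.4804  0.0652  0.8118]
0.77
lock_grip [408.3  95.1] 0.85 [0.5445 0.3481 0.066 ] 0.3412160718856269
```

View pics/w3.png

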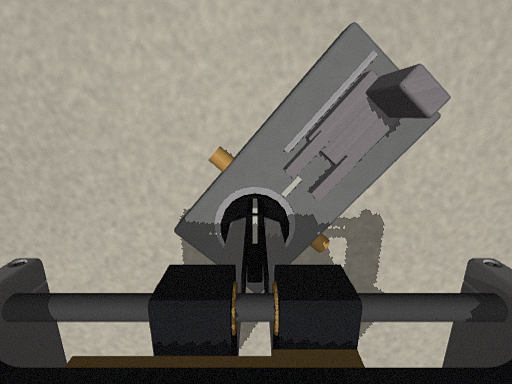

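Run:
```python
from h import *
np.set_printoptions(precision=4,suppress=True)
p=snap('wrist')
A=lambda v:np.arctan2(v[1],v[0])
m=max(models.masks_of(p,'gas_panel'),key=lambda x:x['confidence'])['mask']
g=cv2.GaussianBlur(cv2.cvtColor(p['color'],cv2.COLOR_RGB2GRAY),(5,5),0).astype(float)
def edge(a,b,z,n=60,h=8):
    a,b=np.array(a,float),np.array(b,float);t=(b-a)/np.linalg.norm(b-a);nn=np.array([-t[1],t[0]])
    P=[]
    for s in np.linspace(.1,.9,n):
        c=a+s*(b-a); k=np.arange(-h,h+.1,.5)
        q=(c+k[:,None]*nn).astype(np.float32)
        v=cv2.remap(g.astype(np.float32),q[:,0].copy(),q[:,1].copy(),1).ravel()
        P.append(q[np.argmax(np.abs(np.gradient(v)))])
    P=np.array(P)
    W=np.array([atz(p,x,z)[:2] for x in P])
    vx,vy,x0,y0=cv2.fitLine(W.astype(np.float32),cv2.DIST_HUBER,0,1e-4,1e-4).ravel()
    r=np.abs((W-[x0,y0])@[-vy,vx]); print('edge yaw',A([vx,vy]),'med resid',np.median(r), 'dist from knob axis',(np.array([.4305,.3076])-[x0,y0])@[-vy,vx])
edge((178,228),(353,23),.025)
edge((340,222),(438,118),.025)
r=np.where((g>165)&(np.arange(512)>278)&(np.arange(512)<305)&(np.arange(384)[:,None]>172)&(np.arange(384)[:,None]<200))
W=np.array([atz(p,(x,y),.025)[:2] for y,x in zip(*r)]);print(len(W))
if len(W)>5:
    c=W.mean(0);print('mark',c,A(c-[.4305,.3076]),np.linalg.norm(c-[.4305,.3076]),np.linalg.svd(W-c)[2][0])
```

```text
edge yaw 0.35070577 med resid 7.746459255990619e-05 dist from knob axis -0.045575541198344116
edge yaw 0.34939584 med resid 0.00010085781003766903 dist from knob axis 0.04363987225145501
72
mark [0.4679 0.3209] 0.3413442852878378 0.03964265243305066 [-0.9369 -0.3495]
```

step_arm([
  [[0, 0, 0, 0, 0, 0.09, 0], [0, 0, 0, 0, 0, 0.09, 0], [0, 0, 0, 0, 0, 0.09, 0], [0, 0, 0, 0, 0, 0.09, 0], [0, 0, 0, 0, 0, 0.09, 0], [0, 0, 0, 0, 0, 0.09, 0], [0, 0, 0, 0, 0, 0.09, 0], [0, 0, 0, 0, 0, 0.091, 0], [0, 0, 0, 0, 0, 0, 0], [0, 0, 0, 0, 0, 0, 0], [0, 0, 0, 0, 0, 0, 0]],
])

```text
time: 8.57
tool_pos: [0.4309, 0.3071, 0.2369]
ee_rot: [3.14, -0.001, 0.35]
wrist_force: [2.2, -4.1, 3.1]
width: 0.0097
finger_force: 30.0
```

```bash
cat >> h.py <<'E'
def edge(p,a,b,z,axis=None,n=60,h=8):
    g=cv2.GaussianBlur(cv2.cvtColor(p['color'],cv2.COLOR_RGB2GRAY),(5,5),0).astype(np.float32)
    a,b=np.array(a,float),np.array(b,float);t=(b-a)/np.linalg.norm(b-a);nn=np.array([-t[1],t[0]]);P=[]
    for s in np.linspace(.1,.9,n):
        q=(a+s*(b-a)+np.arange(-h,h+.1,.5)[:,None]*nn).astype(np.float32)
        v=cv2.remap(g,q[:,0].copy(),q[:,1].copy(),1).ravel(); P.append(q[np.argmax(np.abs(np.gradient(v)))])
    W=np.array([atz(p,x,z)[:2] for x in P],np.float32)
    vx,vy,x0,y0=cv2.fitLine(W,cv2.DIST_HUBER,0,1e-4,1e-4).ravel()
    return np.arctan2(vy,vx),np.array([x0,y0]),np.median(np.abs((W-[x0,y0])@[-vy,vx]))
E
python3 - <<'E'
from h import *
o=robot.get_obs();print(o['tool_pos'],o['ee_rot'],o['width'],o['wrist_force'],o['wrist_torque'])
p=snap('wrist');save(p,'w4.png')
E
```

```text
[0.43094463 0.30709991 0.23691635] [ 3.13982534e+00 -1.18483663e-03  3.50389780e-01] 0.00968808501968135 [ 2.22546434 -4.08454199  3.10872024] [-0.82993094 -0.45457967  0.0311644 ]
```

View pics/w4.png

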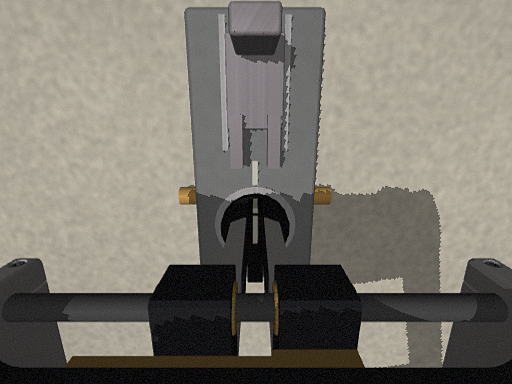

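step_arm([
  [[0, 0, 0, 0, 0, 0, 26], [0, 0, 0, 0, 0, 0, 26], [0, 0, 0, 0, 0, 0, 26], [0, 0, -20, 0, 0, 0, 26], [0, 0, -40, 0, 0, 0, 44], [0, 0, -20, 0, 0, 0, 44], [30, 0, 0, 0, 0, 0, 44], [30, 0, 0, 0, 0, 0, 44], [30, 0, 0, 0, 0, 0, 44], [33, 0, 0, 0, 0, 0, 44], [0, 0, 0, 0, 0, 0, 44], [0, 0, 0, 0, 0, 0, 44]],
])

```text
time: 10.12
tool_pos: [0.5454, 0.3497, 0.316]
ee_rot: [-3.141, 0.002, 0.35]
wrist_force: [-0.3, 0.7, 0.1]
width: 0.0437
finger_force: 0.0
```

Run:
```python
from h import *
np.set_printoptions(precision=4,suppress=True)
o=robot.get_obs();print(o['tool_pos'],o['ee_rot'],o['width'],o['wrist_force'],o['wrist_torque'])
p=snap('wrist');save(p,'w5.png')
for q,z in dict(knob_grip=.056,lock_grip=.066).items():
    for t in models.tip_of(p,q)[:2]: print(q,np.round(t['xy'],1),round(t['confidence'],2),atz(p,t['xy'],z))
p=snap('top')
for q,z in dict(knob_grip=.056,lock_grip=.066).items():
    for t in models.tip_of(p,q)[:2]: print(q,np.round(t['xy'],1),round(t['confidence'],2),atz(p,t['xy'],z))
```

```text
[0.5454 0.3497 0.316 ] [-3.1415  0.0018  0.3501] 0.043660511040215996 [-0.3436  0.658   0.125 ] [-0.0352 -0.0332  0.0251]
knob_grip [256.1 314.8] 0.96 [0.4269 0.3054 0.056 ]
knob_grip [143.2 244.5] 0.6 [0.4285 0.2953 0.056 ]
lock_grip [128.7 204.3] 0.8 [0.5483 0.3443 0.066 ]
lock_grip [199.9 162. ] 0.65 [0.6839 0.1338 0.066 ]
```

View pics/w5.png

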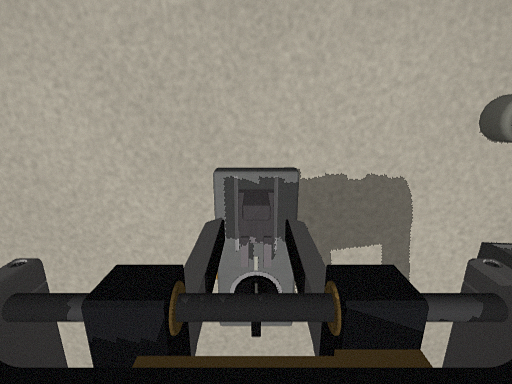

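step_arm([
  [[0, 0, 25, 0, 0, 0, 44], [0, 0, 25, 0, 0, 0, 44], [0, 0, 18, 0, 0, 0, 44], [0, 0, 0, 0, 0, 0, 44], [0, 0, 0, 0, 0, 0, 0], [0, 0, 0, 0, 0, 0, 0], [0, 0, 0, 0, 0, 0, 0], [0, 0, 0, 0, 0, 0, 0]],
])

```text
time: 11.42
tool_pos: [0.5466, 0.3492, 0.25]
ee_rot: [3.14, -0.002, 0.349]
wrist_force: [0.8, -4.3, 3.9]
width: 0.0237
finger_force: 30.0
```

step_arm([
  [[-7, 0, 0, 0, 0, 0, 0], [-7, 0, 0, 0, 0, 0, 0], [-7, 0, 0, 0, 0, 0, 0], [-7, 0, 0, 0, 0, 0, 0], [-7, 0, 0, 0, 0, 0, 0], [-1.5, 0, 0, 0, 0, 0, 0], [0, 0, 0, 0, 0, 0, 0], [0, 0, 0, 0, 0, 0, 0]],
])

```text
time: 12.42
tool_pos: [0.5129, 0.3369, 0.25]
ee_rot: [3.14, -0.007, 0.349]
wrist_force: [6.2, -2.8, 3.7]
width: 0.0236
finger_force: 30.0
```

step_arm([
  [[-1, 0, 0, 0, 0, 0, 0], [-1, 0, 0, 0, 0, 0, 0], [0, 0, 0, 0, 0, 0, 0], [0, 0, 0, 0, 0, 0, 0]],
])

```text
time: 12.92
tool_pos: [0.5121, 0.3366, 0.2501]
ee_rot: [3.141, -0.011, 0.349]
wrist_force: [11.3, -0.7, 1.3]
width: 0.0238
finger_force: 30.0
```

step_arm([
  [[0, 0, 0, 0, 0, 0, 44], [0, 0, 0, 0, 0, 0, 44], [0, 0, -20, 0, 0, 0, 44], [0, 0, -30, 0, 0, 0, 44], [0, 0, -40, 0, 0, -0.15, 44], [0, 0, -40, 0, 0, -0.15, 44], [0, 0, 0, 0, 0, -0.15, 44], [0, 0, 0, 0, 0, -0.15, 44], [0, 0, 0, 0, 0, -0.15, 44], [0, 0, 0, 0, 0, -0.15, 44], [0, 0, 0, 0, 0, -0.16, 44], [0, 0, 0, 0, 0, -0.16, 44], [-47, 6, 0, 0, 0, 0, 44], [-47, 6, 0, 0, 0, 0, 44], [-47, 6, 0, 0, 0, 0, 44], [-47, 6, 0, 0, 0, 0, 44], [-47, 6, 0, 0, 0, 0, 44], [-47, 6, 0, 0, 0, 0, 44], [-47, 6, 0, 0, 0, 0, 44], [0, 0, 0, 0, 0, 0, 44]],
])

```text
time: 15.42
tool_pos: [0.5513, 0.0052, 0.3776]
ee_rot: [-3.139, -0.0, 1.566]
wrist_force: [-0.1, 0.6, -0.2]
width: 0.0441
finger_force: 0.0
```

Run:
```python
from h import *
np.set_printoptions(precision=4,suppress=True)
p=snap('top')
for q,z in dict(knob_grip=.056,lock_grip=.066).items():
    for t in models.tip_of(p,q)[:2]: print(q,np.round(t['xy'],1),round(t['confidence'],2),atz(p,t['xy'],z))
p=snap('wrist');save(p,'w6.png')
o=robot.get_obs();print(o['tool_pos'],o['ee_rot'],o['width'],o['wrist_force'])
for q,z in dict(paddle_grip=.128,rack=0).items():
    for t in models.tip_of(p,q)[:2]: print(q,np.round(t['xy'],1),round(t['confidence'],2),atz(p,t['xy'],z))
for q,z in dict(paddle_grip=.155,rack=.095).items():
    for m in models.masks_of(p,q)[:2]:
        r=cv2.minAreaRect(np.argwhere(m['mask'])[:,::-1].astype(np.float32)); b=cv2.boxPoints(r)
        print(q,round(m['confidence'],2),m['xy'],m['mask'].sum(),b.round().tolist(),[np.round(atz(p,x,z)[:2],4).tolist() for x in b])
```

```text
knob_grip [138.5 247.5] 0.77 [0.4194 0.3088 0.056 ]
knob_grip [338.1 226.5] 0.66 [ 0.4904 -0.2924  0.056 ]
lock_grip [129.5 210.7] 0.88 [0.5287 0.3405 0.066 ]
[0.5513 0.0086 0.3782] [-3.1407 -0.0009  1.5714] 0.04413565342024577 [ 0.0152 -0.2674 -0.2474]
paddle_grip [259.9 202.7] 0.6 [0.5552 0.0129 0.128 ]
paddle_grip [145.9 190.2] 0.56 [0.4537 0.0246 0.128 ]
rack [261.5 174. ] 0.93 [0.5597 0.012  0.    ]
rack [360.5 193.9] 0.78 [ 0.6976 -0.0162  0.    ]
paddle_grip 0.73 [264.0, 196.6] 1350 [[242.0, 176.0], [265.0, 169.0], [282.0, 228.0], [259.0, 235.0]] [[0.5406, 0.0434], [0.5588, 0.0487], [0.573, 0.0001], [0.5538, -0.0059]]
paddle_grip 0.67 [147.1, 187.2] 1630 [[110.0, 184.0], [187.0, 161.0], [195.0, 187.0], [119.0, 211.0]] [[0.438, 0.0372], [0.4987, 0.0556], [0.5037, 0.0347], [0.4414, 0.0152]]
rack 0.97 [377.8, 210.0] 8734 [[333.0, 159.0], [428.0, 155.0], [433.0, 262.0], [337.0, 265.0]] [[0.6272, 0.0473], [0.7207, 0.0511], [0.7459, -0.066], [0.6412, -0.0708]]
rack 0.89 [251.4, 172.1] 5297 [[209.0, 153.0], [278.0, 131.0], [309.0, 227.0], [241.0, 249.0]] [[0.5061, 0.0536], [0.5724, 0.0747], [0.6078, -0.025], [0.5351, -0.0509]]
```

View pics/w6.png

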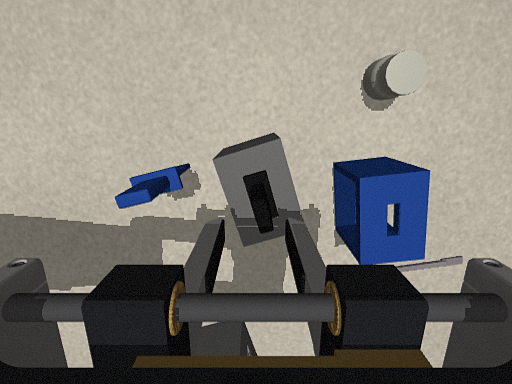

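Run:
```python
from h import *
np.set_printoptions(precision=4,suppress=True)
g=cv2.imread('pics/w6.png').max(2)
for y in range(164,242,3): print(y,' '.join('%3d'%v for v in cv2.blur(g,(2,2))[y,236:290:2]))
p=snap('wrist')
for a,b,n in [((214,158),(278,134),'short'),((279,136),(300,207),'long')]:
    e=edge(p,a,b,.095);print(n,e)
```

```text
164 107 107 108 108 107 107 107 107 107 109 107 108 107 109 107 109 109 108 108 108 108 108 108 110 108 104 161
167 108 107 108 106 107 107 108 108 107 106 106 106 106 110 110 107 106 108 107 107 105 108 109 106 107 106 122
170 109 107 107 108 107 106 107 107 107 107 106 110 110 111  77  91 109 110 108 108 106 106 109 107 107 107 101
173 106 108 108 109 107 109 109 106 101  72  41  21  10  26  26  24 113 106 106 108 110 107 106 106 107 110 105
176 107 108 108 111  67  29  11  15  27  26  25  24  24  25  25  16  78 109 109 108 107 107 107 108 106 109 107
179 107 105 108 108  24  23  23  26  23  23  25  22  22  20  22  25  45 111 107 106 107 105 106 108 107 106 108
182 106 106 108 109  63  21  21  25  25  23  27  21  22  24  25  22  17  94 111 106 107 108 107 106 106 108 107
185 107 104 107 107 105  27  22  24  23  21  13  12  11   7  20  27  19  64 107 107 106 107 109 106 106 106 107
188 106 105 109 107 109  62  22  21  18  17  13  20  10  16  11  26  26  14 112 107 108 107 108 105 106 107 109
191 109 106 105 107 107  95  21  18  10  10  11  11  14  13  11  24  24  20  76 107 105 108 
[... 1303 characters left out ...]
  15  17  12  14  19  14   9  70  81  72  62  64  64  24  10
230 113  75  62  63  64  61  61  64  63  61  64  65   9   9  12  12   9  10  13  51  63  61  61  61  67  15  14
233 112 104  59  62  64  60  62  61  62  64  61  64  49  20  31  51  56  64  62  63  64  62  64  61  64  17  11
236 114 118  78  62  61  63  62  58  63  63  60  62  61  66  62  62  62  61  62  61  60  61  66  81 105  18  10
239 112 112 105  62  61  61  64  62  61  63  61  63  61  63  58  58  62  69  83 100 107 113 115 116 121  18  12
short (np.float32(0.30505), array([0.5444, 0.0659], dtype=float32), np.float32(0.00016981007))
long (np.float32(-1.2710361), array([0.586 , 0.0325], dtype=float32), np.float32(0.00017120631))
```

Run:
```python
from h import *
np.set_printoptions(precision=4,suppress=True)
p=snap('wrist')
e1=edge(p,(267.5,176),(278,215),.101,h=5);print('flange right',e1)
e3=edge(p,(244,177.5),(266,171),.101,h=5);print('flange back',e3)
e2=edge(p,(250,200),(259,229),.155,h=5);print('tab left',e2)
c=[atz(p,q,.155)[:2] for q in [(250,200),(267,196),(273,228),(260,231)]];print(c)
a=(e1[0]+np.pi/2+e3[0])/2;u=np.array([np.cos(a),np.sin(a)]);w=np.array([-u[1],u[0]])
cx=e1[1]@u-.012; cy=e3[1]@w-.025; print('yaw',a,'grip from flange',cx*u+cy*w, 'x from tab left',(e2[1]@u+.006)-cx)
plan([*(cx*u+cy*w),.308],a+np.pi/2)
```

```text
flange right (np.float32(-1.3009274), array([0.5681, 0.0134], dtype=float32), np.float32(5.1804818e-08))
flange back (np.float32(0.29286876), array([0.5504, 0.0353], dtype=float32), np.float32(3.0954834e-07))
tab left (np.float32(-1.2762394), array([0.5496, 0.0124], dtype=float32), np.float32(0.00018081028))
[array([0.5473, 0.0238]), array([0.5608, 0.0271]), array([ 0.566 , -0.0003]), array([ 0.5554, -0.003 ])]
yaw 0.28136885 grip from flange [0.5563 0.011 ] x from tab left 3.373623e-05
pos [0.5515 0.0082 0.3786] rpy [ 3.1415 -0.      1.5711] t 15.93 w 0.0439
shift mm [ 2.8  4.8 70.6] turn [ 0.0001  0.     -0.281 ]
```

step_arm([
  [[2.8, 4.8, 0, 0, 0, -0.145, 44], [0, 0, 0, 0, 0, -0.145, 44], [0, 0, 25, 0, 0, 0, 44], [0, 0, 25, 0, 0, 0, 44], [0, 0, 20.5, 0, 0, 0, 44], [0, 0, 0, 0, 0, 0, 44], [0, 0, 0, 0, 0, 0, 44]],
])

```text
time: 16.8
tool_pos: [0.5566, 0.0104, 0.3091]
ee_rot: [3.14, 0.001, 1.86]
wrist_force: [0.3, -0.2, 0.4]
width: 0.044
finger_force: 0.0
```

Run:
```python
from h import *
plan([.5563,.011,.308],.29+np.pi/2)
print(robot.get_obs()['wrist_force'])
p=snap('wrist');g=p['color'].max(2)
for y in range(190,300,5): print(y,' '.join('%3d'%v for v in cv2.blur(g,(3,3))[y,196:320:4]))
```

```text
pos [0.5566 0.0104 0.3091] rpy [3.1402e+00 6.0000e-04 1.8601e+00] t 16.8 w 0.044
shift mm [ 0.7 -0.1  1.1] turn [ 0.0014  0.0006 -0.0007]
[ 0.30989513 -0.1862196   0.38568083]
190 199 192 198 126 109 108 108 110 110 108 110 111 112 112 111 110 110 112 112 109 111 111 110 109 108 110 141 191 194 200 196
195 201 201 197 140 108 110 109 109 110 110 111  17  20  18  19  20  15  19  14 110 110 110 109 110 110 109 151 192 197 196 190
200 198 193 192 149 110 110 108 108 109 110 112  21  24  24  20  24  21  22  22 115 108 110 109 109 109 109 160 199 194 195 184
205 206 201 201 157 109 108 108 108 110 110 113  22  21  20  24  23  26  26  25 114 110 109 109 110 108 108 161 194 194 182 194
210 201 185 133 115 108 109 109 109 111 109 108  21  25  12  13  13  13  21  20 112 109 109 109 109 108 109 164 159 113 114 177
215 115 120 115 119 108  90  86 111 109 108 111  23  18  12  14  14  13  21  19 113 107 109  78  86 102 110 110 112 119 117 134
220 118 117 118 107  83  92  88  56 109 109 112  22  15  14  13   9  12  21  16 114  62  62  62  52  89  85 101 116 118 118 119
225 119 119  92  72  92  92 
[... 1191 characters left out ...]
  14  27  63  65  64  65  64  63  38  12  13  54  73  74  74
275  74  76  55  20  11  39  63  62  65  64  65  64  35  13  14  14  16  27  65  64  63  63  64  63  59  12  11  27  74  74  74
280  74  78  50  17   8 106 105 107 110 110 110 112  58  14  11  14  17  75 193 195 190 194 197 198 202  17  11  31  68  74  74
285  75  66  53  17  10 115 115 116 117 117 112 111 103  55  50  50  48 180 199 189 194 195 193 194 199  86  16  36  61  74  73
290  75  61  58  14  50 116 115 118 117 117 116 119 117 116 114 121 144 202 197 198 203 198 198 197 200 170  14  40  61  72  76
295  36  37  35  39  37  34  35  37  35  35  37  36  36  36  36  34  35  35  34  33  34  36  36  34  32  33  39  38  35  38  37
```

step_arm([
  [[0.7, 0, 1, 0, 0, 0, 0], [0, 0, 0, 0, 0, 0, 0], [0, 0, 0, 0, 0, 0, 0], [0, 0, 0, 0, 0, 0, 0], [0, 0, 0, 0, 0, 0, 0], [0, 0, -10, 0, 0, 0, 0], [0, 0, -15, 0, 0, 0, 0], [0, 0, -20, 0, 0, 0, 0], [0, 0, -20, 0, 0, 0, 0], [0, 0, -20, 0, 0, 0, 0], [0, 0, -20, 0, 0, 0, 0], [0, 0, -15, 0, 0, 0, 0], [0, 0, 0, 0, 0, 0, 0], [0, 0, 0, 0, 0, 0, 0]],
])

```text
time: 18.6
tool_pos: [0.556, 0.0109, 0.4263]
ee_rot: [-3.14, -0.0, 1.86]
wrist_force: [-0.0, 0.4, -0.9]
width: 0.0121
finger_force: 30.0
```

Run:
```python
from h import *
np.set_printoptions(precision=4,suppress=True)
o=robot.get_obs();print(o['wrist_force'],o['width'],o['finger_force'])
for n in("top","side"):
    p=snap(n)
    for q,z in dict(paddle_grip=.248,paddle_sample=.148,slot_mouth=.1,hold_point=.05,chamber=0).items():
        for t in models.tip_of(p,q)[:2]: print(n,q,np.round(t['xy'],1),round(t['confidence'],2),atz(p,t['xy'],z))
p=snap('wrist')
for t in models.tip_of(p,'paddle_grip')[:2]: print('w',np.round(t['xy'],1),round(t['confidence'],2))
plan([.49,-.295,.428],1.86)
g=p['color'].max(2)
for y in range(180,300,5): print(y,' '.join('%3d'%v for v in cv2.blur(g,(3,3))[y,220:300:4]))
```

```text
[-0.0293  0.4416 -0.9122] 0.012109747793193515 29.99662846326828
top paddle_grip [237.  240.4] 0.57 [0.431  0.0084 0.248 ]
top slot_mouth [341.9 222. ] 0.59 [ 0.4991 -0.2943  0.1   ]
top hold_point [338.8 226. ] 0.97 [ 0.4926 -0.2959  0.05  ]
top chamber [336.8 229.9] 0.97 [ 0.4855 -0.3002  0.    ]
side paddle_grip [226.9 139.5] 0.67 [0.5548 0.0001 0.248 ]
side paddle_grip [183.3 183.2] 0.67 [ 0.437  -0.1386  0.248 ]
side paddle_sample [191.5 219.1] 0.73 [ 0.4434 -0.1381  0.148 ]
side paddle_sample [229.7 170.5] 0.6 [0.5607 0.0143 0.148 ]
side slot_mouth [227.8 287.6] 0.75 [ 0.4874 -0.298   0.1   ]
side slot_mouth [229.9 173.4] 0.19 [0.5705 0.0659 0.1   ]
side hold_point [227.2 303.2] 0.96 [ 0.484  -0.2981  0.05  ]
side chamber [227.6 317.1] 0.93 [ 0.4829 -0.2974  0.    ]
side chamber [227.7 303.1] 0.37 [ 0.4903 -0.2636  0.    ]
w [161.4 153.9] 0.78
w [254.  241.9] 0.57
pos [0.5561 0.0109 0.4271] rpy [3.1416 0.0001 1.8598] t 19.3 w 0.0119
shift mm [-274.4 -150.6   -0.9] turn [ 0.      0.0001 -0.0002]
180 176 178  98  98  98  99  98  94  93  60  73  99  97  99  98 100 132 174 170 175

[... 1231 characters left out ...]
  66  65  65  65  65 169 168
260  66  64  65  64  64  42  13  15  20  15  10   8  19  66  66  64  66  64 173 177
265  25  26  29  45  67  33  10  10   8  11  11  12  11  66  63  25  26  23  41  49
270  20  15  14  39  68  23  12  11  14  13  10   9  11  68  60  18  14  17  17  17
275  16  18  18  35  81  24  11  11  12  11  12  13  12  66  54  17  18  16  19  19
280  18  17  16  40  80  21  18  12  13  10  13  21  13  63  57  19  18  19  15  16
285  16  18  17  71  64  16  40  11  10  12  11  64  15  61  58  44  12  17  20  15
290  16  19  28  71  65  19 131 176 174 175 176 188  12  61  54  67  18  18  17  16
295  10  13  51  57  31  33  31  30  30  28  29  31  31  34  27  82  18  13  16  18
```

Run:
```python
from h import *
np.set_printoptions(precision=4,suppress=True)
p=snap('wrist');g=p['color'].max(2)
save(p,'w7.png')
T=np.array(p['tool_from_camera'])
def tz(xy,z): # tool coords at tool z
    u=cv2.undistortPoints(np.array([[xy]],float),np.array(p['camera_matrix'],float),None)[0,0]
    d=T[:3,:3]@[u[0],-u[1],-1.];e=T[:3,3];return e+d*(z-e[2])/d[2]
print('flange back',tz((255,192.5),.207),'flange L/R',tz((239,205),.207),tz((270.5,205),.207))
print('tab top -y edge',tz((254,288),.153), tz((240,287),.153),tz((268,287),.153))
f=lambda X:(lambda c:(c[0]/c[2]*p['camera_matrix'][0][0]+p['camera_matrix'][0][2],c[1]/c[2]*p['camera_matrix'][1][1]+p['camera_matrix'][1][2]))((lambda q:(q[0],-q[1],-q[2]))(np.linalg.inv(T)@[*X,1]))
print('pred foot',f((.015,-.003,.298)),f((.015,.003,.298)),'flange corners',f((.025,-.012,.207)),f((.025,.012,.207)))
for y in range(150,200,2): print(y,' '.join('%3d'%v for v in g[y,230:280:2]))
```

```text
flange back [ 0.0265 -0.      0.207 ] flange L/R [ 0.0169 -0.0118  0.207 ] [0.0169 0.0113 0.207 ]
tab top -y edge [-0.0148 -0.0007  0.153 ] [-0.0141 -0.0087  0.153 ] [-0.0141  0.0073  0.153 ]
pred foot (np.float64(252.03603929125552), np.float64(179.154679048431)) (np.float64(257.6818113682559), np.float64(179.15504231962882)) flange corners (np.float64(238.5062480214858), np.float64(194.4697679453963)) (np.float64(271.58793294611127), np.float64(194.47093340610823))
150  98  98  96 102  97  99  93 101 102 100 102 102 103  94 101 101 101  99  99 100  97 103 102 105 103
152 102 101  94  97 100  98  98 101 100  98 100 106  98  96 102 100 101 100 102  92  98  98  97 101  98
154  99  99  98 100  99  98 100  99 100  99 100 102  97 101  93 101  98  97  98 102 100  99 102  97  96
156  94  98 102 103  95  97 103 101 101 103 100  99  95 103 100 100 103  99  99 100 104  95  99  99  99
158 101  98  99  99 100 104 100  99  98  98  97  99  99  98 103  96 100  97  98 101  99  99  99  97 102
160  98  98 101 100 100  99 105  96 102 101  97 100  99  96  95 105 100  99  98  97  95 103 102 102  98
162 
[... 1271 characters left out ...]
  91  99  98  94  40  61  65  57  60  55  98 100  95  94 102  96  97 103  98
188  98  98  97  93  95  98  97 102 101 109  48  63  63  65  59  55  97  97  96  97  99  95 100  98 101
190 100  95  97  99 101  94  93  55  87  96  48  66  57  65  57  66  97  97  96 100  98  98  96  98  95
192  95  93  97  98  49  54  57  61  59  55  46  66  67  53  58  47 101 103 101 100  92 101 100  90  99
194  98  97  99  98  72  31  42  40  41  47  40  43  27  34  39  45  67  60  65  68  97 102  98  98  94
196  97  96  97  97  82   6  16   3  14   1   9  20   1  22  11  21   8  15  13   6   2 103  96 101 101
198  93 101  97  99  50  18  18  14  18  21  25  18  15  20  30  19  22  24  20  20  16 100  99  97 103
```

step_arm([
  [[-43, -19, 0, 0, 0, 0, 0], [-43, -19, 0, 0, 0, 0, 0], [-43, -19, 0, 0, 0, 0, 0], [-43, -19, 0, 0, 0, 0, 0], [-43, -19, 0, 0, 0, 0, 0], [-43, -19, 0, 0, 0, 0, 0], [-43, -19, 0, 0, 0, 0, 0], [-43, -19, 0, 0, 0, 0, 0], [0, 0, 0, 0, 0, 0, 0], [0, 0, 0, 0, 0, 0, 0], [0, 0, 0, 0, 0, 0, 0]],
])

```text
time: 20.72
tool_pos: [0.5088, -0.3609, 0.4275]
ee_rot: [3.141, 0.0, 1.861]
wrist_force: [0.5, 0.5, -1.0]
width: 0.0116
finger_force: 30.0
```

Run:
```python
from h import *
np.set_printoptions(precision=4,suppress=True)
p=snap('wrist');save(p,'w8.png')
o=robot.get_obs();print(o['tool_pos'],o['ee_rot'],o['width'],o['wrist_force'])
for q,z in dict(slot_mouth=.1,hold_point=.05,chamber=0).items():
    for t in models.tip_of(p,q)[:2]: print(q,np.round(t['xy'],1),round(t['confidence'],2),atz(p,t['xy'],z))
b=cv2.cvtColor(p['color'],cv2.COLOR_RGB2BGR);cv2.imwrite('pics/w8b.png',cv2.resize(b,(800,600),interpolation=2))
```

```text
[ 0.5089 -0.3608  0.4275] [3.1412 0.0003 1.8616] 0.012063549022341403 [ 0.4586  0.0475 -2.0786]
hold_point [258.7 124.5] 0.72 [ 0.4941 -0.2935  0.05  ]
hold_point [253.2 123.3] 0.17 [ 0.4869 -0.2941  0.05  ]
chamber [252.4 123. ] 0.72 [ 0.4858 -0.2954  0.    ]
```

View pics/w8b.png

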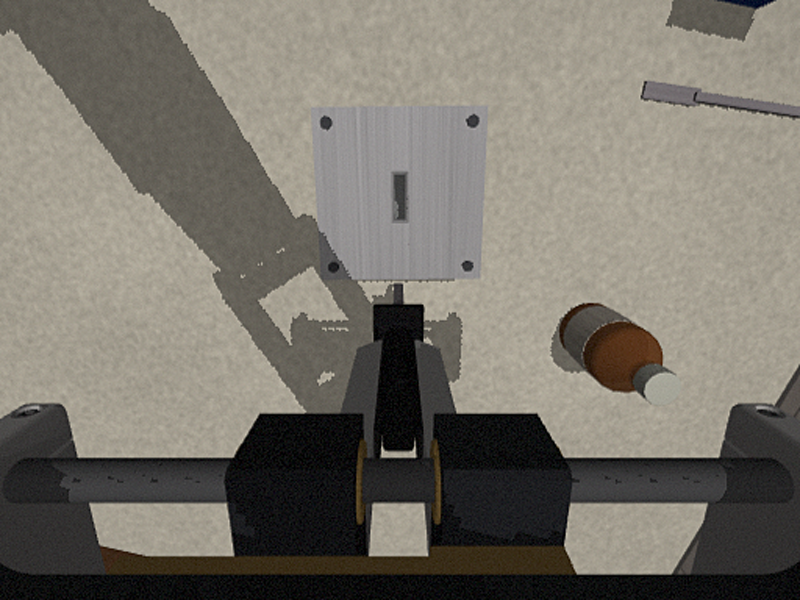

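Run:
```python
from h import *
np.set_printoptions(precision=4,suppress=True)
p=snap('wrist');g=p['color'].max(2)
s=.64
E={n:edge(p,np.array(a)*s,np.array(b)*s,.1,h=5) for n,a,b in [('top',(315,106),(485,106)),('right',(487,110),(481,275)),('left',(312,110),(318,215)),('bot',(360,279),(380,279))]}
for k,e in E.items(): print(k,e)
a=(E['top'][0]+ (E['right'][0]%np.pi)-np.pi/2)/2
print('yaws',[ (e[0]+np.pi/4)%(np.pi/2)-np.pi/4 for e in E.values()])
yaw=np.mean([(E[k][0]+np.pi/4)%(np.pi/2)-np.pi/4 for k in('top','right','left')])
u=np.array([np.cos(yaw),np.sin(yaw)]);w=np.array([-u[1],u[0]])
print('width',(E['right'][1]-E['left'][1])@u,'cx',(E['right'][1]+E['left'][1])@u/2,'top y',E['top'][1]@w-.06)
cx=(E['right'][1]+E['left'][1])@u/2; cy=E['top'][1]@w-.06; print('lid centre',cx*u+cy*w)
for y in range(104,148,1): print(y,' '.join('%3d'%v for v in g[y,246:266]))
for y in range(176,202,1): print(y,' '.join('%3d'%v for v in g[y,236:276]))
```

```text
top (np.float32(0.30155382), array([ 0.4847, -0.2335], dtype=float32), np.float32(0.00030071125))
right (np.float32(-1.2750121), array([ 0.5449, -0.2695], dtype=float32), np.float32(0.00017616921))
left (np.float32(-1.2972077), array([ 0.4269, -0.2932], dtype=float32), np.float32(0.00036606053))
bot (np.float32(0.36075494), array([ 0.4849, -0.3609], dtype=float32), np.float32(0.00021066936))
yaws [np.float32(0.3015538), np.float32(0.2957843), np.float32(0.27358872), np.float32(0.3607549)]
width 0.11993213 cx 0.38503107 top y -0.42246392
lid centre [ 0.4898 -0.2946]
104 150 146 150 149 148 156 152 151 151 154 157 157 156 154 159 150 147 146 154 150
105 153 153 156 149 151 155 150 149 149 151 155 152 158 155 161 154 146 142 155 148
106 148 146 153 149 150 154 153 154 153 157 155 152 153 154 154 151 149 142 155 150
107 152 145 148 146 151 149 153 154 155 155 153 156 156 157 162 150 150 141 148 153
108 153 146 157 151 150 151 151 148 151 156 153 151 154 153 154 150 150 143 152 153
109 148 151 153 152 141 133 130 132 133 135 130 131 128 132 128 134 152 142 152 150
110 149 151 152 151 132 
[... 6731 characters left out ...]
  12  10  25   7  10   0  81 186 178 178 178
198  91 104  79  27  14  14  18   9  21  20   0  22  17  15  14  30  22  28  23  20  22  18  25  34  18   6  30  24  23  17  22   3  10  20   5  85 185 178 173 173
199 101 107  82  16   8  18  16  14  19  22  24  18  23   8  22  30  12  19  24  17  12  24  21   8  13  28  13  27  24  15   9  24  16  11   4  94 178 172 168 176
200  99 109  87  21   1  20  18  26  15  23  19  24  28  18   5  21  22  11   9  16  17  19  23  19  19  17  23  21   9  35  22  19  17  18   0 139 183 177 171 173
201  99 115  87  27  12  17  25  16  24  13  25  25  21  17  13  20  16  24  20  19  25  19  27  16   5  22  15  13  19   7  10   5   9  20   0 142 173 169 169 169
```

Run:
```python
from h import *
np.set_printoptions(precision=4,suppress=True)
p=snap('wrist')
c=atz(p,(255.65,125.5),.1); t=atz(p,(255.5,109),.1);b=atz(p,(255.8,142),.1);l=atz(p,(250.3,125.5),.1);r=atz(p,(261,125.5),.1)
print('slot',c,(t+b)/2,'len',np.linalg.norm(t-b),'wid',np.linalg.norm(l-r),'yaw',np.arctan2(*(t-b)[1::-1])-np.pi/2)
plan([*((t+b)/2)[:2],.4275],.296+np.pi/2)
```

```text
slot [ 0.4898 -0.2947  0.1   ] [ 0.4899 -0.295   0.1   ] len 0.03570039843353137 wid 0.011908236107806497 yaw 0.30077322754966085
pos [ 0.5086 -0.3615  0.4273] rpy [3.1414 0.0003 1.8607] t 21.02 w 0.0118
shift mm [69.1  1.1 -0.2] turn [ 0.0002  0.0003 -0.0061]
```

step_arm([
  [[23, 0.5, 0, 0, 0, -0.006, 0], [23, 0.5, 0, 0, 0, 0, 0], [23, 0.5, 0, 0, 0, 0, 0], [0, 0, 0, 0, 0, 0, 0], [0, 0, 0, 0, 0, 0, 0], [0, 0, 10, 0, 0, 0, 0], [0, 0, 10, 0, 0, 0, 0], [0, 0, 0, 0, 0, 0, 0], [0, 0, 0, 0, 0, 0, 0], [0, 0, 0, 0, 0, 0, 0]],
])

```text
time: 22.28
tool_pos: [0.49, -0.2957, 0.4075]
ee_rot: [3.141, 0.001, 1.866]
wrist_force: [0.0, 0.1, -2.0]
width: 0.0117
finger_force: 30.0
```

Run:
```python
from h import *
np.set_printoptions(precision=4,suppress=True)
plan([.4899,-.2949,.4075],.296+np.pi/2)
o=robot.get_obs();print(o['wrist_force'],o['wrist_torque'])
p=snap('wrist');g=p['color'].max(2)
for y in range(164,200,2): print(y,' '.join('%3d'%v for v in g[y,236:276]))
```

```text
pos [ 0.49   -0.2957  0.4075] rpy [3.1411 0.0007 1.8658] t 22.27 w 0.0117
shift mm [0.8 0.1 0. ] turn [ 0.0005  0.0007 -0.001 ]
[ 0.0112  0.0813 -2.0465] [-0.0191 -0.0985  0.0011]
164 150 148 147 150 144 143 149 148 151 149 145 144 145 144 146 146 141 142 147 148 148 146 149 154 149 147 139 143 148 144 147 149 138 143 145 144 146 143 150 143
166 147 149 145 150 143 142 149 144 149 147 143 143 146 144 151 147 145 148 148 150 148 147 149 144 147 148 140 137 148 146 147 148 146 147 142 141 142 148 142 141
168 149 145 148 157 143 138 148 144 147 148 143 148 150 141 141 148 143 145 145 149 147 149 145 149 149 143 139 142 145 146 150 141 146 145 143 139 146 147 146 149
170 148 148 148 149 141 142 147 145 146 144 145 149 145 143 143 152 143 146 147 146 142 146 144 147 145 139 143 145 142 147 145 147 146 144 140 142 146 148 143 143
172 150 148 151 150 144 143 154 143 148 151 140 142 144 144 144 150 145 146 150 147 149 148 148 148 151 143 143 144 142 146 149 142 143 143 143 140 144 146 140 143
174 148 146 147 146 143 143 149 145 151 151 143 149 145 149 114 115 107 106 109  64 109 104 104 108 
[... 1331 characters left out ...]
 149 146 145 148 149 138 141 146 144 142 148
192 147 150 156  83  84  78  92  86  84  86  87  86  88  90  71  73  60  59  69  62  49  44  50  73 110 151 143 146 142 152 149 140 149 146 142 146 144 144 144 152
194 143 153 151  82  55  63  60  65  62  66  66  65  64  65  53  40  34  39  33  31  34  31  37  57  93 107 100 103 102 107 104 100 108 100 134 155 149 139 145 146
196 145 163  89  11   0   6   1  16  23   2  23   1  18   0  15  17   7  13   8   5   1  15   5   7  16  18   4   9   0  16   6   4  20  11   0  99 150 145 142 148
198 147 156  92  19   0  24  15  18  15  14  20  23  24  19  24   3  22  11  13  28  14  17   9  20  18  22  15  28  23  30  22  23  15  23   1  68 149 147 140 147
```

step_arm([
  [[0.6, 0.2, 0, 0, 0, 0, 0], [0, 0, 4, 0, 0, 0, 0], [0, 0, 4, 0, 0, 0, 0], [0, 0, 4, 0, 0, 0, 0], [0, 0, 4, 0, 0, 0, 0], [0, 0, 0, 0, 0, 0, 0], [0, 0, 0, 0, 0, 0, 0]],
])

```text
time: 23.2
tool_pos: [0.49, -0.2949, 0.3909]
ee_rot: [-3.141, -0.001, 1.866]
wrist_force: [0.2, 0.7, -3.2]
width: 0.0119
finger_force: 30.0
```

step_arm([
  [[0, 0, 4, 0, 0, 0, 0], [0, 0, 4, 0, 0, 0, 0], [0, 0, 4, 0, 0, 0, 0], [0, 0, 4, 0, 0, 0, 0], [0, 0, 0, 0, 0, 0, 0], [0, 0, 0, 0, 0, 0, 0]],
])

```text
time: 23.95
tool_pos: [0.49, -0.295, 0.3744]
ee_rot: [-3.141, -0.001, 1.866]
wrist_force: [-0.9, 1.5, -3.0]
width: 0.0116
finger_force: 30.0
```

step_arm([
  [[0.3, 0, 0, 0, 0, 0, 0], [0, 0, 0, 0, 0, 0, 0], [0, 0, 4, 0, 0, 0, 0], [0, 0, 4, 0, 0, 0, 0], [0, 0, 4, 0, 0, 0, 0], [0, 0, 0, 0, 0, 0, 0], [0, 0, 0, 0, 0, 0, 0]],
])

```text
time: 24.82
tool_pos: [0.4899, -0.2948, 0.3625]
ee_rot: [-3.141, -0.0, 1.866]
wrist_force: [-0.4, 2.0, -2.2]
width: 0.0116
finger_force: 30.0
```

Run:
```python
from h import *
for i in range(5):
    o=robot.get_obs();print(o['tool_pos'],o['wrist_force'],o['wrist_torque'])
    if i<4: p=snap('side')
for q in ('paddle_grip','paddle_sample','hold_point'):
    for t in models.tip_of(p,q)[:2]: print(q,t)
```

```text
[ 0.48992453 -0.29479207  0.36248203] [-0.41388432  2.03725648 -2.21278647] [ 0.51970337 -0.06981049  0.01647436]
[ 0.48990258 -0.29481447  0.3625629 ] [-0.62924006  1.40272843 -2.63085955] [ 0.42117898 -0.03085898 -0.00489122]
[ 0.48989026 -0.29483585  0.36263509] [ 0.04776599  0.98024951 -3.42138337] [ 0.43106441  0.05614021 -0.03246329]
[ 0.48987427 -0.29481285  0.36271145] [-1.03106984  2.01443266 -1.77824401] [0.40150276 0.03333455 0.01165318]
[ 0.4898554  -0.29482133  0.36278745] [-0.28726064  1.70153177 -2.53720484] [0.41041681 0.02722465 0.01409181]
paddle_grip {'xy': [228.0, 262.6], 'confidence': 0.97}
paddle_grip {'xy': [180.3, 185.0], 'confidence': 0.93}
paddle_sample {'xy': [190.7, 219.8], 'confidence': 0.97}
paddle_sample {'xy': [227.9, 291.0], 'confidence': 0.96}
hold_point {'xy': [269.3, 179.7], 'confidence': 0.23}
```

step_arm([
  [[0.5, 0, 0, 0, 0, 0, 0], [0, 0, 0, 0, 0, 0, 0], [0, 0, 0, 0, 0, 0, 0]],
])

```text
time: 25.55
tool_pos: [0.4897, -0.2944, 0.3634]
ee_rot: [3.141, 0.001, 1.866]
wrist_force: [0.1, 0.4, -1.7]
width: 0.0116
finger_force: 30.0
```

Run:
```python
from h import *
for i in range(3):
    o=robot.get_obs();print(o['tool_pos'],o['wrist_force'],o['wrist_torque'])
    if i<2: p=snap('side')
```

```text
[ 0.48974778 -0.29444019  0.36339767] [ 0.14783445  0.43786211 -1.74257549] [0.20318178 0.08179416 0.02055224]
[ 0.48975697 -0.29443279  0.36335822] [-0.53972794  0.71116097 -2.23412184] [ 0.1427948   0.02362139 -0.06415937]
[ 0.48975178 -0.29443148  0.36337895] [-0.47163602 -0.4351644  -1.55643099] [ 0.07019003  0.0339816  -0.01666002]
```

step_arm([
  [[0.5, 0, 0, 0, 0, 0, 0], [0, 0, 4, 0, 0, 0, 0], [0, 0, 4, 0, 0, 0, 0], [0, 0, 4, 0, 0, 0, 0], [0, 0, 4, 0, 0, 0, 0], [0, 0, 0, 0, 0, 0, 0], [0, 0, 0, 0, 0, 0, 0]],
])

```text
time: 26.52
tool_pos: [0.4896, -0.2938, 0.3472]
ee_rot: [3.141, 0.0, 1.866]
wrist_force: [0.1, 0.3, -1.6]
width: 0.0118
finger_force: 30.0
```

step_arm([
  [[0, 0, 4, 0, 0, 0, 0], [0, 0, 4, 0, 0, 0, 0], [0, 0, 4, 0, 0, 0, 0], [0, 0, 4, 0, 0, 0, 0], [0, 0, 2, 0, 0, 0, 0], [0, 0, 0, 0, 0, 0, 0], [0, 0, 0, 0, 0, 0, 0], [0, 0, 0, 0, 0, 0, 0]],
])

```text
time: 27.52
tool_pos: [0.4896, -0.2938, 0.3294]
ee_rot: [3.141, 0.0, 1.866]
wrist_force: [0.1, -0.7, -1.6]
width: 0.0121
finger_force: 30.0
```

Run:
```python
from h import *
np.set_printoptions(precision=4,suppress=True)
plan([.4898,-.294,.329],.296+np.pi/2)
for i in range(3):
    o=robot.get_obs();print(o['tool_pos'],o['wrist_force'],o['wrist_torque'])
    p=snap(['side','wrist','top'][i])
    if i<2:
        for q in ('paddle_grip','paddle_sample','hold_point'):
            for t in models.tip_of(p,q)[:2]: print(q,t,atz(p,t['xy'],.15 if 'grip' in q else .05))
    if i==0: print('pred grip',proj(p,[.4898,-.294,.15]),proj(p,[.4898,-.294,.155]))
    if i==1:
        g=p['color'].max(2)
        for y in range(170,200,2): print(y,' '.join('%3d'%v for v in g[y,236:276:2]))
    if i==2:
        for q,z in dict(knob_grip=.056,lock_grip=.066,reagent_bottle=0,vial_jar=0,spatula=0).items():
            for t in models.tip_of(p,q)[:1]: print(q,t,atz(p,t['xy'],z))
```

```text
pos [ 0.4896 -0.2938  0.3294] rpy [3.1413 0.0005 1.8658] t 27.52 w 0.0121
shift mm [-0.2  0.1  0.4] turn [ 0.0003  0.0005 -0.001 ]
[ 0.4896 -0.2938  0.3294] [ 0.0622 -0.6789 -1.5857] [-0.0168 -0.1332 -0.0056]
paddle_grip {'xy': [228.6, 272.4], 'confidence': 0.77} [ 0.4901 -0.302   0.15  ]
paddle_grip {'xy': [183.2, 183.4], 'confidence': 0.76} [ 0.4413 -0.011   0.15  ]
paddle_sample {'xy': [190.7, 217.9], 'confidence': 0.84} [ 0.447  -0.0269  0.05  ]
pred grip [227.5275 269.1523] [227.4163 267.4186]
[ 0.4896 -0.2938  0.3292] [ 0.0608  0.4011 -1.0427] [-0.0704 -0.1749  0.0071]
paddle_grip {'xy': [257.9, 243.3], 'confidence': 0.7} [ 0.4914 -0.2932  0.15  ]
hold_point {'xy': [255.0, 240.9], 'confidence': 0.37} [ 0.5037 -0.3394  0.05  ]
170 145 147 148 144 144 146 149 149 146 149 145 147 152 148 142 146 150 150 142 144
172 144 149 150 146 144 144 150 149 144 149 149 148 147 149 142 148 143 148 145 146
174 146 145 151 143 147 150 145 146 145 149 148 146 147 146 144 146 148 149 144 145
176 142 143 148 145 148 150 149 147 146 146 148 146 144 146 142 144 150 150 143 147
178 145 141 149 146 14
[... 667 characters left out ...]
57  51 110  58  57  56  64  66  56  53  51  61  59  53 141 145 143
196 142  70   3  21   8  17  14   3   0  14  12   7   0   4   3   2  12   0 149 142
198 145  63  11  26  24  14  17  23  27  19  13  26  27  24  12  19  16   7 152 143
[ 0.4896 -0.2938  0.3291] [ 0.0747  0.2405 -1.6073] [-0.0754 -0.0516 -0.0153]
knob_grip {'xy': [140.6, 247.2], 'confidence': 0.65} [0.4203 0.3026 0.056 ]
lock_grip {'xy': [131.5, 215.1], 'confidence': 0.65} [0.5154 0.3335 0.066 ]
reagent_bottle {'xy': [357.4, 160.6], 'confidence': 0.77} [ 0.7142 -0.3742  0.    ]
vial_jar {'xy': [202.2, 163.9], 'confidence': 0.67} [0.6952 0.1345 0.    ]
spatula {'xy': [285.6, 148.4], 'confidence': 0.61} [ 0.7521 -0.1382  0.    ]
```

```bash
python3 -c "
from bench import robot
print(robot.close_job())"
```

```text
the job is handed in; nothing more can be done
None
```

I turned the knob to the mark, slid the lock home, and handed in with the paddle held upright in the lid slot, the disc estimated at 50 mm (mid-window) from the arm pose, at 27.7 s of the 64 s; the result was not reported.

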